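# Set the choke and start the model engine

## Task

Get the model engine going from cold: with the fingertips, push the gold choke lever away from the robot, past its half-way click, all the way to the full-choke stop, and then press the green start button fully down and let it come up again. Work gently, only push and press, never pinch or grip anything, and leave the blue throttle lever and the loose things where they are.

Things in the scene. Friction and masses are not known exactly. Their poses are not given: they have to be found in the camera images.
- stand: fixed display stand: black plinth, grey top plate at z 60 mm. Origin on the table midway between the lever units; x to the back (away from the robot), y left. In mm: plate x -126 to 186, y -196 to 376; engine x -145 to 170, y 215 to 350, 255 tall; silver tank x 130 to 180, y 75 to 165, 172 tall; button at x -30, y -145; lever units at x 0, y +55 and -55, which is which varies
- choke_unit: fixed dark block of the choke lever, 130 x 56 x 30 mm, on the plinth; origin at the centre of its underside (z 60 mm), top at z 90 mm. Its x is the sliding direction, same as the stand's x. Marks beside the slot: white = off (x -30 mm), yellow = half-choke click (x 0), red = full choke (x +30 mm)
- choke_bar (a point): centre of the choke lever's GOLD cross-bar: a round bar of 16 mm diameter, 36 mm long across the sliding direction (along its y), carried on a stem 8 mm thick; bar centre 36 mm above the block's top (z = 126 mm). x of this point is the sliding direction
- choke_lever (a joint): travel of the gold choke lever to the back, m: 0 off (front), starts at 0 to 0.012; 0.030 half choke, a click that holds it; 0.060 full-choke stop. Friction 1.5 N; entering the click (at 0.019) and leaving it (at 0.031) each take 6 to 10 N, then it jumps on. The end stop yields about 1 mm at 10 N; the lever stays where left
- throttle_bar (a point): centre of the throttle lever's BLUE cross-bar, same shape and height as the gold one; its lever stands anywhere along its slot and slides easily. Must not be moved
- start_button_top (a point): centre of the top of the green start button's cap, 30 mm diameter, in a black round housing of 46 mm diameter whose top is 10 mm below the cap's; cap top at z = 106 mm when out. Pressed straight down
- start_button (a joint): how far the green button is pressed, m: 0 = out, 0.006 = fully down; needs about 1.5 N to start and 5 N at the bottom, springs back when let go
- filter_cap: leave alone: small gold flanged cap, 32 mm across, 35 mm tall, standing on the plinth behind the green button. Origin at the centre of its underside
- wrench: leave alone: steel wrench, 130 mm long, lying on the plinth along its front edge, between the robot and the levers
- oil_bottle: leave alone: yellow bottle with red cap, 52 mm across, 130 mm tall, standing on the table to the right of the stand. Origin at the centre of its underside
- screw_jar: leave alone: amber jar with black lid, 56 mm across, 60 mm tall, on the table to the right of the stand. Origin at the centre of its underside
- screwdriver: leave alone: screwdriver, 180 mm long, lying on the table to the right of the stand
- spare_piston: leave alone: bare aluminium piston with dark grooves and crown, 40 mm across, 32 mm tall, standing on the plinth behind the lever units. Origin at the centre of its underside

How it is judged (in metres and radians):
On the way, in this order (a step that is already met when the one before it is completed fails the run):
1. the choke lever is pushed past the half-way click to the full-choke stop (value of joint choke_lever above 0.056 m), for 0.1 s.
2. the start button is pressed fully down with the choke at full (value of joint start_button above 0.0045 m and value of joint choke_lever above 0.055 m), for 0.05 s.
At the end, for the whole second after the job is handed in: The choke lever stands at its full stop (travel over 55 mm of 60), the start button has been pressed at least 4.5 mm of its 6 after that and is out again (under 1.5 mm), the throttle bar is within 6 mm and every loose thing within 20 mm of where it began (value of joint choke_lever above 0.055 m and value of joint start_button below 0.0015 m and distance of throttle_bar from where it was at the start of the episode below 0.006 m and distance of each of filter_cap, wrench, oil_bottle, screw_jar, screwdriver, spare_piston from where it was at the start of the episode below 0.02 m); the robot touches nothing.
It fails at once if the start button is pressed before the choke is at full (value of joint start_button above 0.003 m and value of joint choke_lever below 0.055 m).
It fails at once if the choke lever is pinched or rammed (over 35 N of finger force on it) (contact force between the fingers and choke_unit above 35 N).
It fails at once if the stand or its start button is rammed (over 35 N) (contact force between the fingers and stand above 35 N).
It fails at once if the blue throttle lever is moved (over 6 mm) (distance of throttle_bar from where it was at the start of the episode above 0.006 m).
It fails at once if a loose thing is lifted, carried or knocked away (over 20 mm) (distance of any of filter_cap, wrench, oil_bottle, screw_jar, screwdriver, spare_piston from where it was at the start of the episode above 0.02 m).
It also fails if it takes over 38 s, if anything falls off the work surface, if the arm or the gripper's body presses on something with over 40 N, if the wrist force passes 120 N, or if a joint passes its speed limit or range.

## Robot

A 6-joint arm with a two-finger parallel gripper is mounted at the origin on the work surface. World frame = base frame: x ahead of the robot, y to its left, z up, the work surface at z = 0. Lengths are in mm, angles in rad, forces in N, time in s.
With the tool pointing down it reaches from about 300 to 775 mm from the base axis. Payload 14.6 kg.
Tool frame: the origin (TCP) lies midway between the tips of the shut fingers; the grasp point (between the pads) lies 19 mm behind it; z points along the fingers, x is the direction in which the jaws open and shut, and the axes are right-handed (so a half turn about z gives the same grasp; the last joint's range is limited). The gripper opens to 85 mm and grips with 20 to 120 N. Pads are 22 mm wide; open, the fingers measure 114 mm over their backs; the gripper's body (76 mm by 85 mm) begins 54 mm behind the grasp point. The pads swing forward as they close: fully open they stand 13 mm farther back than shut.
Start: joints at [1.263, 0.3, 1.521, -0, 1.321, -0.067], TCP at [131.162, 534.122, 231.281] pointing down, gripper open.
Joint ranges: [-3.03, 3.03], [-0.79, 2.21], [0.23, 2.52], [-1.04, 4.18], [0, 3.07], [-2.55, 2.55]. Speed limits (rad/s): [2.22, 2.22, 2.57, 3.14, 3.14, 3.14].

## Interface

Orientations are given as a rotation vector (axis times angle).
In Python, from cell import manip gives the robot as it stands.
- The arm moves only by the tool move_arm, never from a script. Its argument "moves" is a list of rows, each an object with "offset": the shift along the tool's x, y, z in m, a list of three; "turn": the turn about the tool's z in degrees. A call has exactly 10 rows; each row is the pose to reach, as a shift and turn from the pose commanded when the call began, along the tool's axes at that moment; what a row does not reach only later rows make up. A row lasts 1/10 s, in which the tool goes at most 50 mm and 8.59 degrees, less where a joint would pass 70% of its speed; a pose out of reach is approached as far as the arm can. A call with a gripper value outside its range is refused whole. "hand" is the opening in per cent of the stroke, from 0 (shut) to 100 (fully open), set as the call begins (left out, the last holds). The fingers move at their own pace and stop on an object; "grip_force" is the grip in N (left out, the last holds). Time passes only in rows, so rows that repeat a pose let the fingers close, or fill a call up. It gives the time, the measured TCP pose, the force and the opening at its end, in the units of the state.
- manip.state(): the state, without advancing time (a new reading comes with each control period).
- manip.grab_frame(name): name is "scene" or "top" or "wrist"; returns a dict with "color" (420x560x3 uint8, blue, green, red), "camera_matrix" (3x3 intrinsics, pixels), "D" ([k1, k2, p1, p2, k3] as OpenCV has them; the pictures are not rectified), "position" and "rotation" of the camera in the world; the wrist camera has in their place "mount" (4x4, takes a point from camera to tool coordinates, whose origin is the TCP and whose axes are the tool frame's). Camera axes: x right, y up, looking along -z (the intrinsics and any distortion apply to the point x, -y, -z); pixel columns grow to the right and rows downward; lengths in mm; the calibration is good to about 2 mm. A picture is of the moment at which its call begins: read the wrist's pose just before it. There is no depth.
- manip.job_done(): hands the job in, once; it reports no verdict.
The state is a dict: "clock": time; "joints": joint angles; "joint_vel": joint speeds; "joint_torque": joint torques, N m; "position": TCP position; "orientation": TCP orientation; "ft_force": force on the tool from outside, world axes, zero at the start; "wrist_torque": the same for the moment, N m; "gripper_width": opening from 0.0 (shut) to 1.0 (fully open).
Only numpy, scipy, OpenCV 4.12 (cv2) and the standard library are available. Lean on these libraries where they do the work, as an engineer would, in place of code of your own. Each camera call takes 0.05 s, during which the arm holds its last target.

## Working session

There is one attempt and no reset: what is moved stays moved. The work goes in short steps, Python scripts to look and compute and a tool call to move; the robot and the scene stay as the last step left them, time stands still between calls to the robot, and variables do not carry over. Pictures are saved under pics/ and viewed, and the job is handed in when it is done.

Besides the shell and the picture viewer there is one more tool, called as name(argument=value, ...) on one line, values as JSON. move_arm: Moves the arm, as the interface text tells. Its arguments: {"type":"object","properties":{"moves":{"type":"array"},"hand":{"type":"number"},"grip_force":{"type":"number"}},"required":["moves"]}

```bash
mkdir -p pics; ls; python3 - <<'E'
from cell import manip
import cv2,pickle
s=manip.state();print(s)
for n in ("scene","top"):
    f=manip.grab_frame(n);cv2.imwrite(f"pics/{n}0.png",f["color"]);pickle.dump(f,open(f"{n}0.pkl","wb"))
    print({k:v for k,v in f.items() if k!="color"})
E
```

```text
pics
{'clock': 0.0, 'joints': array([ 1.26340996e+00,  3.00473680e-01,  1.52158734e+00,  3.55686714e-07,
        1.32069495e+00, -6.66025825e-02]), 'joint_vel': array([ 0.00037915, -0.00035176, -0.00273786, -0.00043241, -0.00111205,
        0.00025472]), 'joint_torque': array([ 4.28233288e-04, -5.43507278e+01, -3.61776137e+01, -8.69639030e-05,
        4.14780443e-03, -2.86803720e-05]), 'position': array([131.08816742, 533.90823938, 230.71725064]), 'orientation': array([ 2.47164417e+00,  1.93815941e+00, -1.50980015e-03]), 'ft_force': array([ 0.58884379, -0.24897866,  0.21154265]), 'wrist_torque': array([-0.04440495,  0.01259041, -0.01177666]), 'gripper_width': 0.9975280463658515}
{'camera_matrix': array([[437.47191606,   0.        , 275.3626431 ],
       [  0.        , 437.47191606, 207.0431315 ],
       [  0.        ,   0.        ,   1.        ]]), 'D': array([-0.01410059,  0.        ,  0.        ,  0.        ,  0.        ]), 'position': array([1122.86400009, -471.608604  ,  576.72335843]), 'rotation': array([0.86563692, 0.48247732, 0.91870237])}
{'camera_matrix': array([[428.03021084,   0.        , 271.9264861 ],
       [  0.        , 428.03021084, 214.58694262],
       [  0.        ,   0.        ,   1.        ]]), 'D': array([-0.03248718,  0.        ,  0.        ,  0.        ,  0.        ]), 'position': array([ 468.72347763, -139.06928758,  849.03820087]), 'rotation': array([ 0.09600015, -0.03257389, -1.54237135])}
```

View pics/top0.png

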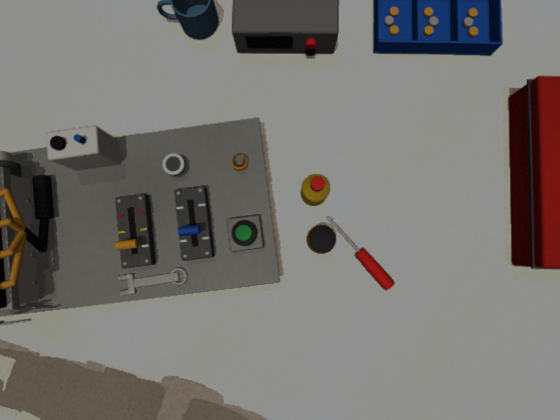

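View pics/scene0.png

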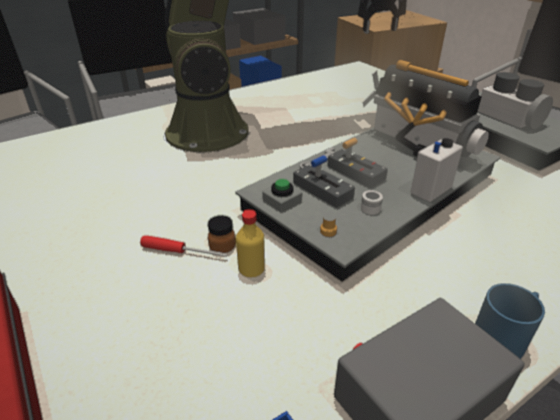

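```bash
cat > h.py <<'E'
import numpy as np,cv2,pickle
from scipy.spatial.transform import Rotation as R
def ray(f,uv,z,Rm=None,p=None):
    K,D=f["camera_matrix"],f["D"]
    if Rm is None: Rm=R.from_rotvec(f["rotation"]).as_matrix();p=f["position"]
    n=cv2.undistortPoints(np.array([[uv]],float),K,D)[0,0]
    d=Rm@np.array([n[0],-n[1],-1.]);t=(z-p[2])/d[2];return p+t*d
def proj(f,P,Rm=None,p=None):
    if Rm is None: Rm=R.from_rotvec(f["rotation"]).as_matrix();p=f["position"]
    q=(np.atleast_2d(P)-p)@Rm; q=q*[1,-1,-1]
    return cv2.projectPoints(q.reshape(-1,1,3),np.zeros(3),np.zeros(3),f["camera_matrix"],f["D"])[0].reshape(-1,2)
E
python3 - <<'E'
from h import *
for n,(x0,y0) in dict(top=(100,110),scene=(230,120)).items():
    f=pickle.load(open(n+"0.pkl","rb"));c=f["color"][y0:y0+180,x0:x0+200]
    cv2.imwrite(f"pics/{n}0z.png",cv2.convertScaleAbs(cv2.resize(c,(800,600) if 0 else (660,594),interpolation=cv2.INTER_CUBIC) if 0 else cv2.resize(c,None,fx=3.3,fy=3.3,interpolation=cv2.INTER_CUBIC),alpha=1.5))
f=pickle.load(open("top0.pkl","rb"))
hsv=cv2.cvtColor(f["color"],cv2.COLOR_BGR2HSV)
for nm,lo,hi,box,z in [("gold",(8,120,90),(28,255,255),(105,230,145,260),130),("blue",(105,120,60),(130,255,255),(170,215,210,245),130),("green",(45,100,40),(85,255,255),(225,215,265,250),106)]:
    m=cv2.inRange(hsv,lo,hi);mm=np.zeros_like(m);x0,y0,x1,y1=box;mm[y0:y1,x0:x1]=m[y0:y1,x0:x1]
    ys,xs=np.nonzero(mm);print(nm,len(xs),xs.mean(),ys.mean(),xs.min(),xs.max(),ys.min(),ys.max(),ray(f,(xs.mean(),ys.mean()),z))
a=ray(f,(260,119),60);b=ray(f,(281,275),60);print(a,b,np.linalg.norm(a-b))
E
```

```text
gold 190 124.83157894736843 242.97894736842105 115 143 230 249 [472.49471564 140.84732579 130.        ]
blue 178 188.12921348314606 230.06741573033707 178 198 225 235 [497.56377855  32.48188566 130.        ]
green 234 243.1153846153846 232.44444444444446 235 251 224 241 [497.03360607 -58.72158272 106.        ]
[714.05154345 -78.31000629  60.        ] [ 422.85995949 -125.92649293   60.        ] 295.05909301882514
```

View pics/top0z.png

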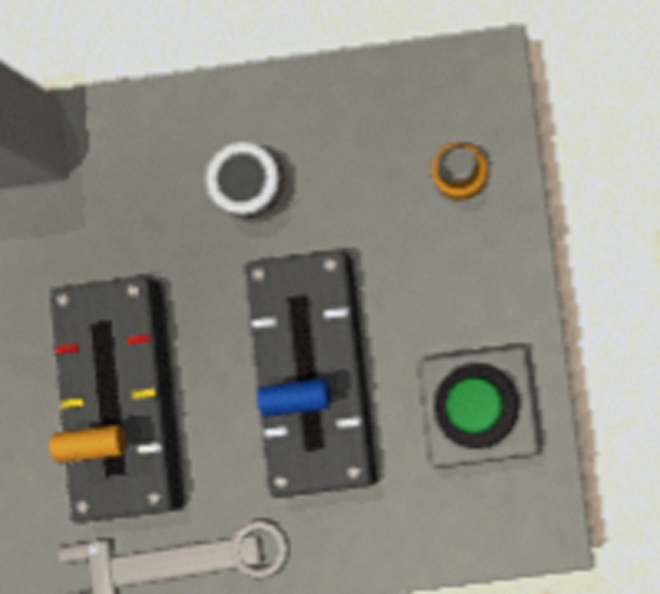

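View pics/scene0z.png

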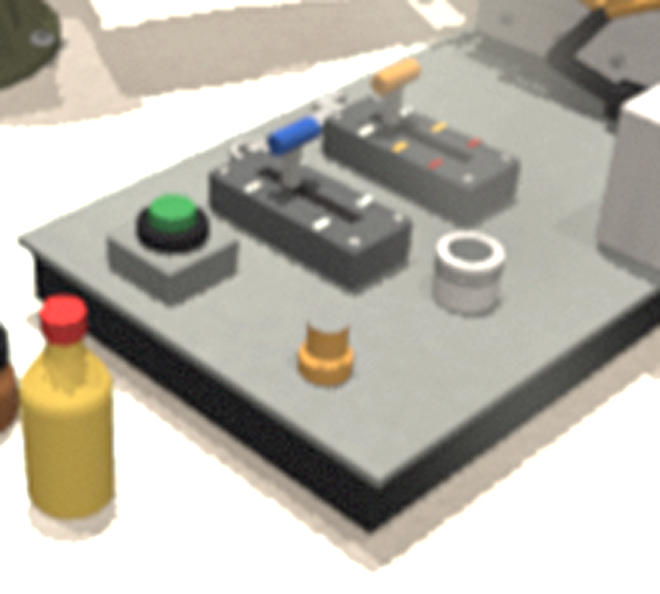

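```bash
python3 - <<'E'
from h import *
from scipy.optimize import least_squares
f=pickle.load(open("top0.pkl","rb"))
c=lambda x,y:(x/3.3+100-.35,y/3.3+110-.35)
S=[((186,-196,60),c(525,27)),((-126,-196,60),c(592,567)),((-30,-145,106),c(474,405)),
 ((65,55+28,90),c(52,289)),((65,55-28,90),c(150,276)),((-65,55+28,90),c(74,521)),((-65,55-28,90),c(171,508)),
 ((65,-55+28,90),c(247,263)),((65,-55-28,90),c(345,250)),((-65,-55+28,90),c(272,496)),((-65,-55-28,90),c(368,485))]
X=np.array([s[0] for s in S],float);U=np.array([s[1] for s in S])
def W(p,X):
    r=R.from_euler('z',p[2]).as_matrix();return np.atleast_2d(X)@r.T+[p[0],p[1],0]
g=least_squares(lambda p:(proj(f,W(p,X))-U).ravel(),[530,0,0.15],loss='soft_l1')
p=g.x;print(p,np.degrees(p[2]));print((proj(f,W(p,X))-U).round(1).tolist())
def st(w): return R.from_euler('z',-p[2]).apply(np.array(w)-[p[0],p[1],0])
gb=ray(f,c(86,443),126+4);print("gold top",gb,st(gb))
bb=ray(f,c(293,397),130);print("blue",bb,st(bb))
print("button",W(p,(-30,-145,106)),ray(f,c(474,405),106))
for n,q,z in [("piston",c(242,177),92),("cap",c(460,160),95),("wr",c(258,549),65),("wr2",c(75,555),65)]:
    print(n,st(ray(f,q,z)))
for x in (-30,-18,0,30): print("gold bar",x,W(p,(x,55,126)))
np.save("p.npy",p)
# check with scene
fs=pickle.load(open("scene0.pkl","rb"));print((proj(fs,W(p,[(186,-196,60),(-126,-196,60),(-30,-145,106)]))-[230,120])*3.3)
t=st(ray(fs,(230+397/3.3,120+74/3.3),130));print("gold scene",t)
E
```

```text
[5.04549264e+02 8.83368803e+01 1.52774702e-01] 8.753345625169334
[[0.7, -1.0], [1.0, 0.7], [0.3, 0.1], [-0.8, -0.5], [-0.5, -0.5], [-0.8, 0.5], [0.3, 0.7], [-0.7, -0.4], [0.1, -0.5], [-0.7, 0.6], [1.2, 0.1]]
gold top [470.98554118 139.2262593  130.        ] [-25.42839196  55.40441558 130.        ]
blue [497.7724103   31.96111967 130.        ] [-15.2772463  -54.68782201 130.        ]
button [[496.96494448 -59.53968343 106.        ]] [497.15878268 -59.01645126 106.        ]
piston [111.51099174 -30.78422668  92.        ]
cap [ 104.1829522  -151.53016192   95.        ]
wr [-92.0786804  -11.05616806  65.        ]
wr2 [-83.06110965  92.61372347  65.        ]
gold bar -30 [[466.52872478 138.13084176 126.        ]]
gold bar -18 [[478.38895629 139.95701494 126.        ]]
gold bar 0 [[496.17930356 142.69627472 126.        ]]
gold bar 30 [[525.82988234 147.26170767 126.        ]]
[[377.50722021 479.3299302 ]
 [ 15.27225534 234.32754945]
 [171.98798992 204.82412161]]
gold scene [-22.93716185  52.58007472 130.        ]
```

move_arm(moves=[{"offset": [0, 0, -0.015], "turn": -2.3}, {"offset": [0, 0, -0.03], "turn": -4.6}, {"offset": [0, 0, -0.05], "turn": -7}, {"offset": [0, 0, -0.07], "turn": -9.5}, {"offset": [0, 0, -0.09], "turn": -12}, {"offset": [0, 0, -0.11], "turn": -15}, {"offset": [0, 0, -0.13], "turn": -18}, {"offset": [0, 0, -0.15], "turn": -20.5}, {"offset": [0, 0, -0.15], "turn": -22.6}, {"offset": [0, 0, -0.15], "turn": -22.6}], hand=0, grip_force=20)

```text
clock: 1.1
position: [131.2, 534.1, 381.2]
orientation: [-2.044, -2.386, 0.0]
ft_force: [-0.4, -0.1, 0.3]
gripper_width: 0.005
```

```bash
cat > rel.py <<'E'
from h import *
from cell import manip
p=np.load("p.npy")
def rep():
    s=manip.state();r=R.from_euler('z',-p[2])
    M=R.from_rotvec(s["orientation"]).as_matrix()
    q=r.apply(s["position"]-[p[0],p[1],0])
    print("t",round(s["clock"],2),"stand",q.round(1),"F stand",r.apply(s["ft_force"]).round(1),"g",round(s["gripper_width"],3),"toolx deg",np.degrees(np.arctan2(*(r.apply(M[:,0])[[1,0]]))).round(2),"tz",M[:,2].round(3))
    return s,q,M
if __name__=="__main__": rep()
E
python3 rel.py
```

```text
t 1.1 stand [-301.2  497.4  381.2] F stand [-0.4 -0.1  0.3] g 0.005 toolx deg 90.08 tz [-0. -0. -1.]
```

move_arm(moves=[{"offset": [-0.03, 0.016, 0], "turn": 0}, {"offset": [-0.07, 0.038, 0], "turn": 0}, {"offset": [-0.11, 0.06, 0], "turn": 0}, {"offset": [-0.15, 0.081, 0], "turn": 0}, {"offset": [-0.19, 0.103, 0], "turn": 0}, {"offset": [-0.23, 0.124, 0], "turn": 0}, {"offset": [-0.27, 0.146, 0], "turn": 0}, {"offset": [-0.31, 0.168, 0], "turn": 0}, {"offset": [-0.35, 0.189, 0], "turn": 0}, {"offset": [-0.38, 0.205, 0], "turn": 0}])

```text
clock: 2.1
position: [392.8, 187.8, 380.7]
orientation: [-2.047, -2.383, 0.002]
ft_force: [0.1, 0.1, -1.0]
gripper_width: -0.003
```

move_arm(moves=[{"offset": [-0.025, 0.014, 0], "turn": 0}, {"offset": [-0.045, 0.024, 0], "turn": 0}, {"offset": [-0.06, 0.032, 0], "turn": 0}, {"offset": [-0.062, 0.034, 0.02], "turn": 0}, {"offset": [-0.062, 0.034, 0.045], "turn": 0}, {"offset": [-0.062, 0.034, 0.07], "turn": 0}, {"offset": [-0.062, 0.034, 0.095], "turn": 0}, {"offset": [-0.062, 0.034, 0.115], "turn": 0}, {"offset": [-0.062, 0.034, 0.12], "turn": 0}, {"offset": [-0.062, 0.034, 0.12], "turn": 0}])

```text
clock: 3.1
position: [434.8, 133.9, 260.9]
orientation: [-2.045, -2.384, 0.002]
ft_force: [0.7, 0.2, 0.4]
gripper_width: -0.0
```

```bash
cat > wv.py <<'E'
from rel import *
import sys
s,q,M=rep();f=manip.grab_frame("wrist");n=sys.argv[1]
cv2.imwrite(f"pics/{n}.png",f["color"]);pickle.dump((s,f),open(n+".pkl","wb"))
f2=manip.grab_frame("top");cv2.imwrite(f"pics/{n}t.png",f2["color"])
E
python3 wv.py w1
```

```text
t 3.1 stand [-62.   55.6 260.9] F stand [0.8 0.1 0.4] g -0.0 toolx deg 90.01 tz [-0.001 -0.    -1.   ]
```

View pics/w1.png

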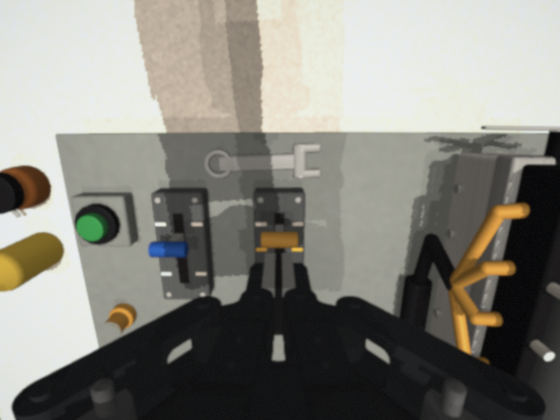

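View pics/w1t.png

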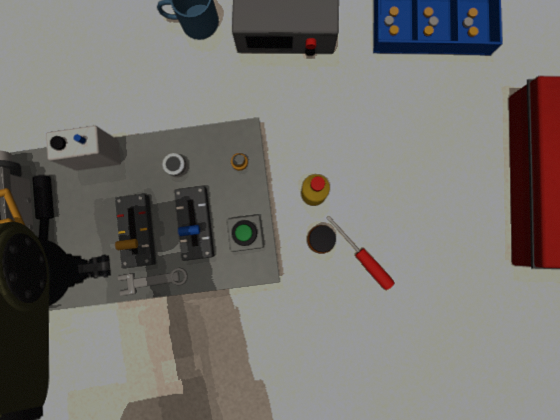

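```bash
python3 - <<'E'
from rel import *
s,f=pickle.load(open("w1.pkl","rb"));M=R.from_rotvec(s["orientation"]).as_matrix();m=f["mount"];print(m.round(2))
Rm=M@m[:3,:3];c=s["position"]+M@m[:3,3]
r=R.from_euler('z',-p[2]);st=lambda u,v,z:r.apply(ray(f,(u,v),z,Rm,c)-[p[0],p[1],0]).round(1)
print("gold",st(279.5,240,130),"blue",st(168,250,130),"btn",st(95,226,106),"corner",st(58,135,60),"blockfront",st(256,190,90),st(302,189,90))
E
```

```text
[[   1.     -0.      0.      0.34]
 [  -0.     -0.96   -0.29  -72.35]
 [   0.      0.29   -0.96 -141.83]
 [   0.      0.      0.      1.  ]]
gold [-26.9  57.1 130. ] blue [-16.2 -52.  130. ] btn [ -32.7 -135.7  106. ] corner [-123.9 -189.4   60. ] blockfront [-67.5  32.4  90. ] [-68.6  80.9  90. ]
```

move_arm(moves=[{"offset": [0, -0.004, 0.02], "turn": 0}, {"offset": [0, -0.004, 0.045], "turn": 0}, {"offset": [0, -0.004, 0.07], "turn": 0}, {"offset": [0, -0.004, 0.095], "turn": 0}, {"offset": [0, -0.004, 0.115], "turn": 0}, {"offset": [0, -0.004, 0.13], "turn": 0}, {"offset": [0, -0.004, 0.14], "turn": 0}, {"offset": [0, -0.004, 0.148], "turn": 0}, {"offset": [0, -0.004, 0.148], "turn": 0}, {"offset": [0, -0.004, 0.148], "turn": 0}])

```text
clock: 4.2
position: [431.4, 133.4, 113.9]
orientation: [2.044, 2.385, 0.001]
ft_force: [0.0, -0.6, 0.7]
gripper_width: -0.0
```

```bash
python3 wv.py w2; python3 -c "
import cv2
a=cv2.imread('pics/w2t.png')[170:310,60:300];cv2.imwrite('pics/w2tz.png',cv2.resize(a,None,fx=3,fy=3))"
```

```text
t 4.2 stand [-65.5  55.6 113.9] F stand [-0.1 -0.6  0.7] g -0.0 toolx deg 90.05 tz [ 0.001  0.    -1.   ]
```

View pics/w2.png

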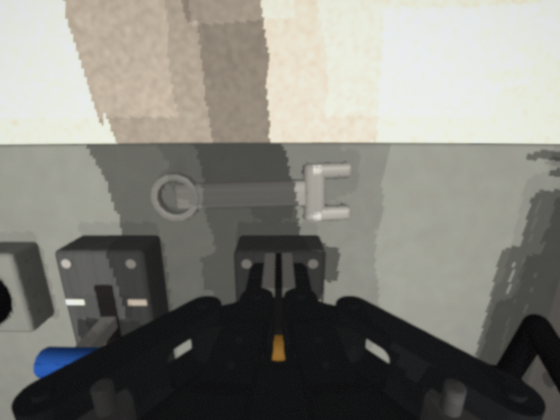

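View pics/w2tz.png

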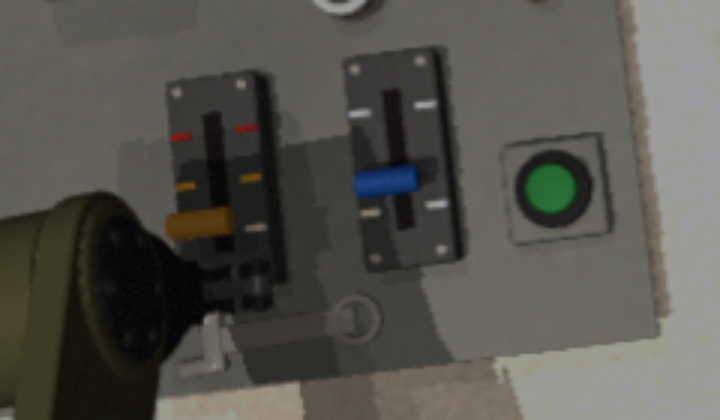

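move_arm(moves=[{"offset": [0, 0.003, 0], "turn": 0}, {"offset": [0, 0.006, 0], "turn": 0}, {"offset": [0, 0.009, 0], "turn": 0}, {"offset": [0, 0.012, 0], "turn": 0}, {"offset": [0, 0.015, 0], "turn": 0}, {"offset": [0, 0.018, 0], "turn": 0}, {"offset": [0, 0.02, 0], "turn": 0}, {"offset": [0, 0.022, 0], "turn": 0}, {"offset": [0, 0.024, 0], "turn": 0}, {"offset": [0, 0.026, 0], "turn": 0}])

```text
clock: 5.3
position: [456.8, 137.3, 113.2]
orientation: [-2.044, -2.385, 0.0]
ft_force: [-0.8, -0.2, 0.4]
gripper_width: 0.004
```

```bash
python3 rel.py
```

```text
t 5.3 stand [-39.8  55.6 113.2] F stand [-0.8 -0.   0.4] g 0.004 toolx deg 90.05 tz [-0. -0. -1.]
```

move_arm(moves=[{"offset": [0, 0.003, 0], "turn": 0}, {"offset": [0, 0.006, 0], "turn": 0}, {"offset": [0, 0.009, 0], "turn": 0}, {"offset": [0, 0.012, 0], "turn": 0}, {"offset": [0, 0.014, 0], "turn": 0}, {"offset": [0, 0.016, 0], "turn": 0}, {"offset": [0, 0.018, 0], "turn": 0}, {"offset": [0, 0.02, 0], "turn": 0}, {"offset": [0, 0.022, 0], "turn": 0}, {"offset": [0, 0.024, 0], "turn": 0}])

```text
clock: 6.3
position: [479.7, 140.8, 113.1]
orientation: [-2.043, -2.384, 0.003]
ft_force: [-11.5, -1.8, 7.8]
gripper_width: 0.0
```

```bash
python3 wv.py w3; python3 -c "
import cv2
a=cv2.imread('pics/w3t.png')[170:310,60:300];cv2.imwrite('pics/w3tz.png',cv2.resize(a,None,fx=3,fy=3))"
```

```text
t 6.3 stand [-16.6  55.7 113.1] F stand [-11.7  -0.1   7.8] g 0.0 toolx deg 90.05 tz [-0.003 -0.    -1.   ]
```

View pics/w3tz.png

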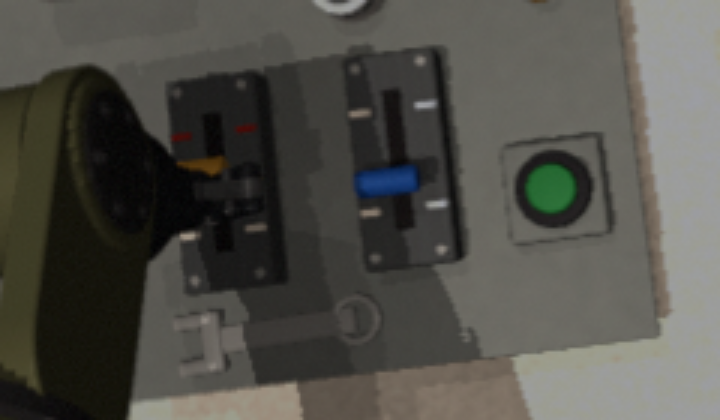

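move_arm(moves=[{"offset": [0, 0.002, 0], "turn": 0}, {"offset": [0, 0.004, 0], "turn": 0}, {"offset": [0, 0.006, 0], "turn": 0}, {"offset": [0, 0.008, 0], "turn": 0}, {"offset": [0, 0.01, 0], "turn": 0}, {"offset": [0, 0.012, 0], "turn": 0}, {"offset": [0, 0.014, 0], "turn": 0}, {"offset": [0, 0.016, 0], "turn": 0}, {"offset": [0, 0.018, 0], "turn": 0}, {"offset": [0, 0.02, 0], "turn": 0}])

```text
clock: 7.4
position: [500.4, 144.0, 113.3]
orientation: [2.044, 2.385, 0.0]
ft_force: [-1.4, -0.4, -0.1]
gripper_width: -0.001
```

```bash
python3 wv.py w4; python3 -c "
import cv2
a=cv2.imread('pics/w4t.png')[170:310,60:300];cv2.imwrite('pics/w4tz.png',cv2.resize(a,None,fx=3,fy=3))"
```

```text
t 7.4 stand [  4.4  55.7 113.3] F stand [-1.4 -0.2 -0.1] g -0.001 toolx deg 90.05 tz [ 0.  0. -1.]
```

View pics/w4tz.png

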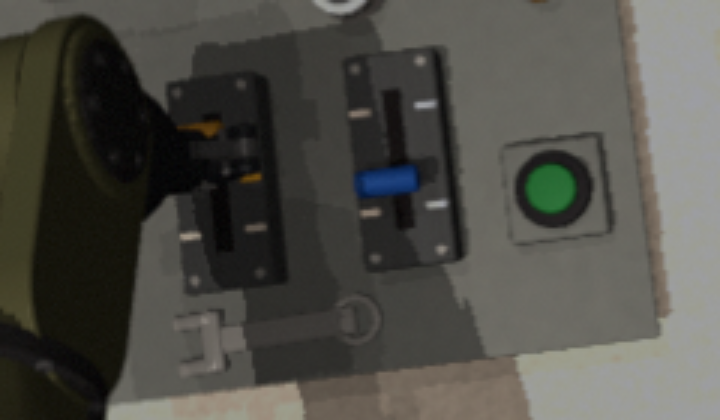

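move_arm(moves=[{"offset": [0, 0.001, 0], "turn": 0}, {"offset": [0, 0.002, 0], "turn": 0}, {"offset": [0, 0.003, 0], "turn": 0}, {"offset": [0, 0.004, 0], "turn": 0}, {"offset": [0, 0.005, 0], "turn": 0}, {"offset": [0, 0.006, 0], "turn": 0}, {"offset": [0, 0.007, 0], "turn": 0}, {"offset": [0, 0.0075, 0], "turn": 0}, {"offset": [0, 0.008, 0], "turn": 0}, {"offset": [0, 0.008, 0], "turn": 0}])

```text
clock: 8.5
position: [507.0, 145.1, 113.2]
orientation: [-2.043, -2.384, 0.004]
ft_force: [-12.6, -3.5, 7.0]
gripper_width: -0.003
```

```bash
python3 rel.py
```

```text
t 8.5 stand [ 11.   55.7 113.2] F stand [-13.   -1.5   7. ] g -0.003 toolx deg 90.06 tz [-0.003 -0.001 -1.   ]
```

move_arm(moves=[{"offset": [0, 0.0005, 0], "turn": 0}, {"offset": [0, 0.0005, 0], "turn": 0}, {"offset": [0, -0.003, 0], "turn": 0}, {"offset": [0, -0.01, 0], "turn": 0}, {"offset": [0, -0.02, 0], "turn": 0}, {"offset": [0, -0.025, -0.015], "turn": 0}, {"offset": [0, -0.025, -0.035], "turn": 0}, {"offset": [0, -0.025, -0.06], "turn": 0}, {"offset": [0, -0.025, -0.075], "turn": 0}, {"offset": [0, -0.025, -0.08], "turn": 0}])

```text
clock: 9.5
position: [483.5, 141.5, 194.8]
orientation: [2.043, 2.384, 0.003]
ft_force: [-0.1, 0.6, -0.3]
gripper_width: 0.002
```

```bash
python3 rel.py
```

```text
t 9.5 stand [-12.7  55.7 194.8] F stand [-0.   0.6 -0.3] g 0.002 toolx deg 90.05 tz [ 0.003  0.001 -1.   ]
```

move_arm(moves=[{"offset": [-0.01, -0.001, 0], "turn": 0}, {"offset": [-0.03, -0.003, 0], "turn": 0}, {"offset": [-0.055, -0.005, 0], "turn": 0}, {"offset": [-0.08, -0.007, 0], "turn": 0}, {"offset": [-0.11, -0.009, 0], "turn": 0}, {"offset": [-0.14, -0.012, 0], "turn": 0}, {"offset": [-0.165, -0.014, 0], "turn": 0}, {"offset": [-0.185, -0.016, 0], "turn": 0}, {"offset": [-0.2, -0.017, 0], "turn": 0}, {"offset": [-0.2, -0.017, 0], "turn": 0}])

```text
clock: 10.5
position: [496.9, -60.4, 192.5]
orientation: [-2.046, -2.383, 0.001]
ft_force: [-0.4, -0.2, -0.8]
gripper_width: -0.001
```

```bash
python3 wv.py w5; python3 -c "
from h import *
from cell import manip
a=cv2.imread('pics/w5t.png')[170:310,60:300];cv2.imwrite('pics/w5tz.png',cv2.resize(a,None,fx=3,fy=3))
f=manip.grab_frame('scene');cv2.imwrite('pics/w5sz.png',cv2.resize(f['color'][80:260,230:430],None,fx=3.3,fy=3.3))"
```

```text
t 10.5 stand [ -30.2 -145.8  192.5] F stand [-0.4 -0.2 -0.8] g -0.001 toolx deg 89.94 tz [-0.001  0.    -1.   ]
```

View pics/w5tz.png

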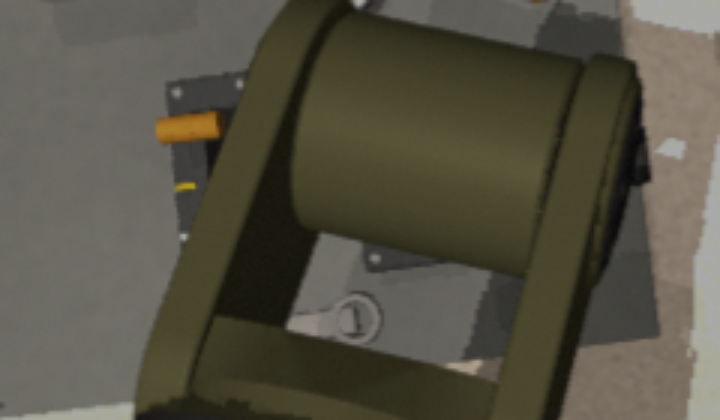

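View pics/w5.png

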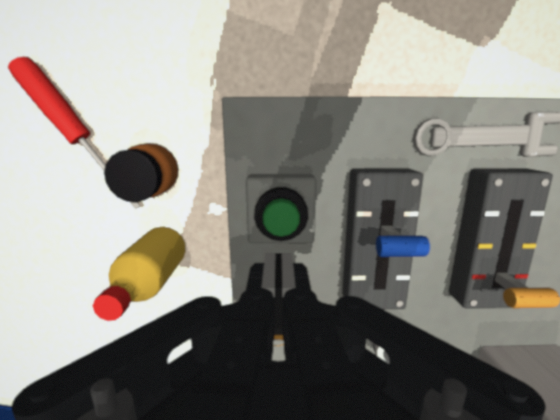

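View pics/w5sz.png

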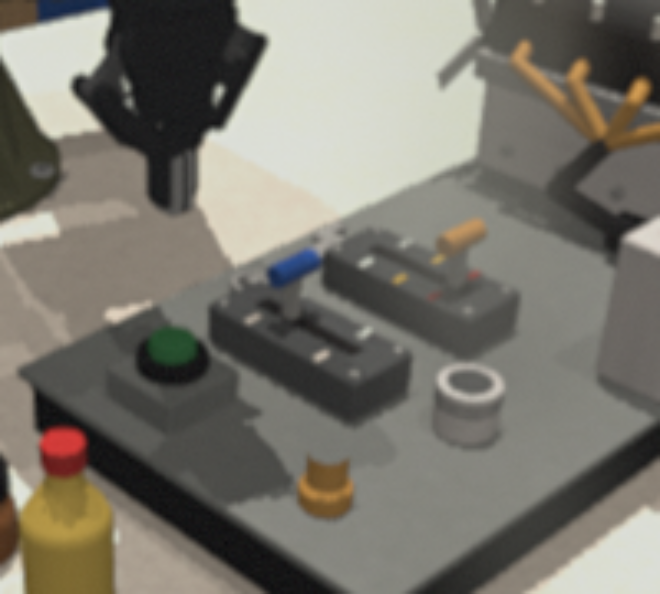

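```bash
python3 - <<'E'
from rel import *
f=pickle.load(open("top0.pkl","rb"));r=R.from_euler('z',-p[2])
print("gold",r.apply(ray(f,(188.5/3+60-.33,128/3+170-.33),130)-[p[0],p[1],0]))
s,f=pickle.load(open("w5.pkl","rb"));M=R.from_rotvec(s["orientation"]).as_matrix();m=f["mount"]
Rm=M@m[:3,:3];c=s["position"]+M@m[:3,3]
print("btn",r.apply(ray(f,(281.5,216),106,Rm,c)-[p[0],p[1],0]).round(1))
E
```

```text
gold [ 29.14253605  55.81444937 130.        ]
btn [ -32.7 -142.9  106. ]
```

move_arm(moves=[{"offset": [0.001, -0.001, 0.01], "turn": 0}, {"offset": [0.001, -0.001, 0.025], "turn": 0}, {"offset": [0.001, -0.001, 0.04], "turn": 0}, {"offset": [0.001, -0.001, 0.053], "turn": 0}, {"offset": [0.001, -0.001, 0.064], "turn": 0}, {"offset": [0.001, -0.001, 0.072], "turn": 0}, {"offset": [0.001, -0.001, 0.076], "turn": 0}, {"offset": [0.001, -0.001, 0.079], "turn": 0}, {"offset": [0.001, -0.001, 0.08], "turn": 0}, {"offset": [0.001, -0.001, 0.08], "turn": 0}])

```text
clock: 11.65
position: [496.2, -58.0, 113.5]
orientation: [2.044, 2.385, 0.0]
ft_force: [0.5, 0.3, 0.4]
gripper_width: -0.002
```

```bash
python3 rel.py
```

```text
t 11.65 stand [ -30.5 -143.4  113.5] F stand [0.6 0.2 0.4] g -0.002 toolx deg 90.05 tz [ 0. -0. -1.]
```

Now press about 1 mm per row toward z ≈ 102, then check the force.

move_arm(moves=[{"offset": [0, 0, 0.002], "turn": 0}, {"offset": [0, 0, 0.004], "turn": 0}, {"offset": [0, 0, 0.006], "turn": 0}, {"offset": [0, 0, 0.007], "turn": 0}, {"offset": [0, 0, 0.008], "turn": 0}, {"offset": [0, 0, 0.009], "turn": 0}, {"offset": [0, 0, 0.01], "turn": 0}, {"offset": [0, 0, 0.011], "turn": 0}, {"offset": [0, 0, 0.0115], "turn": 0}, {"offset": [0, 0, 0.0115], "turn": 0}])

```text
clock: 12.65
position: [496.1, -58.0, 101.8]
orientation: [-2.044, -2.385, 0.0]
ft_force: [-2.7, 0.6, 4.4]
gripper_width: 0.003
```

```bash
python3 rel.py
```

```text
t 12.65 stand [ -30.7 -143.4  101.8] F stand [-2.5  1.   4.4] g 0.003 toolx deg 90.05 tz [-0. -0. -1.]
```

move_arm(moves=[{"offset": [0, 0, 0.0005], "turn": 0}, {"offset": [0, 0, 0.001], "turn": 0}, {"offset": [0, 0, 0.0013], "turn": 0}, {"offset": [0, 0, 0.0016], "turn": 0}, {"offset": [0, 0, 0.0019], "turn": 0}, {"offset": [0, 0, 0.0022], "turn": 0}, {"offset": [0, 0, 0.0025], "turn": 0}, {"offset": [0, 0, 0.0025], "turn": 0}, {"offset": [0, 0, 0.0025], "turn": 0}, {"offset": [0, 0, 0.0025], "turn": 0}])

```text
clock: 13.65
position: [496.1, -58.0, 99.9]
orientation: [2.044, 2.385, 0.0]
ft_force: [-6.1, 0.7, 13.5]
gripper_width: 0.003
```

```bash
python3 rel.py
```

```text
t 13.65 stand [ -30.6 -143.4   99.9] F stand [-5.9  1.6 13.5] g 0.003 toolx deg 90.05 tz [ 0. -0. -1.]
```

Bottomed: z 99.9 mm (6.1 mm down) with 13.5 N. Now release and rise.

move_arm(moves=[{"offset": [0, 0, 0], "turn": 0}, {"offset": [0, 0, -0.003], "turn": 0}, {"offset": [0, 0, -0.008], "turn": 0}, {"offset": [0, 0, -0.02], "turn": 0}, {"offset": [0, 0, -0.04], "turn": 0}, {"offset": [0, 0, -0.065], "turn": 0}, {"offset": [0, 0, -0.09], "turn": 0}, {"offset": [0, 0, -0.11], "turn": 0}, {"offset": [0, 0, -0.12], "turn": 0}, {"offset": [0, 0, -0.12], "turn": 0}])

```text
clock: 14.65
position: [496.5, -58.1, 220.5]
orientation: [2.043, 2.384, 0.002]
ft_force: [0.1, 0.5, -0.6]
gripper_width: -0.001
```

```bash
python3 wv.py w6; python3 -c "
from h import *
from cell import manip
f=manip.grab_frame('scene');cv2.imwrite('pics/w6sz.png',cv2.resize(f['color'][80:260,230:430],None,fx=3.3,fy=3.3))"
```

```text
t 14.65 stand [ -30.3 -143.5  220.5] F stand [ 0.2  0.5 -0.6] g -0.001 toolx deg 90.05 tz [ 0.002 -0.    -1.   ]
```

View pics/w6sz.png

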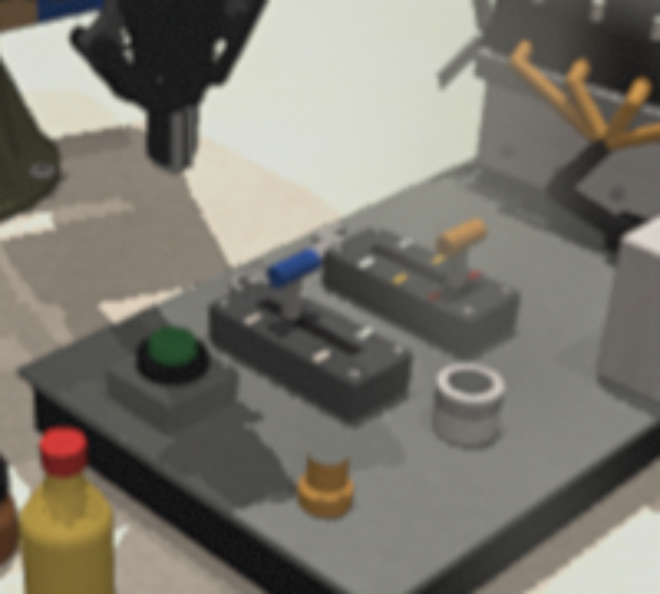

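View pics/w6.png

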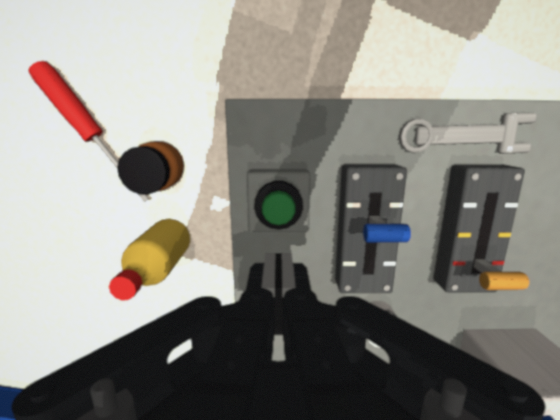

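The pictures show the button (scene crop 173,345) out again, the gold bar (462,235) at the red marks, and the blue bar and loose things unmoved. The arm is clear of everything, so I'm handing in.

```bash
python3 -c "
from cell import manip
print(manip.job_done())"
```

```text
the job is handed in; nothing more can be done
None
```

I pushed the gold choke lever to its full-choke stop with the shut fingertips, then pressed the green button fully down and let it come up. The job was handed in at about 15 s; no verdict is reported.

- **Choke:** at the stop the wrist force was about 13 N along the push and 7 N upward. After I backed off, the top camera put the bar at x ≈ +29 mm, where full choke is +30 mm.
- **Button:** I pressed it to z = 99.9 mm, about 6 mm down, with 13.5 N at the bottom. The last pictures show it out again.
- **Throttle and loose things:** by eye, the blue lever and the loose things I could see in the last pictures had not moved. I did not measure them again.
- **Arm:** the fingertips ended about 115 mm above the button, with wrist force under 1 N.
- **Where checks disagreed:** the wrist camera differed from the top camera by 2–3 mm on both levers. In the first wrist view it was up to about 9 mm off at the button; directly above the button the gap was 2–3 mm. I worked from the top-camera fit with a 1 mm correction.

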